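Rebuild a pump rotor on its drive shaft

TASK

Rebuild the pump rotor on the shaft of the red drive plate: first the black flange, then the blue roller ring, then the green spacer, and last the black knob cap with its grip bar upwards, each pushed over the shaft and sitting flat on the one below. Leave the worn orange ring, the hex key and the screw cup where they lie, and put nothing on the grey drive's shaft. Let go of everything at the end.

Things in the scene. Friction and masses are not known exactly. Their poses are not given: they have to be found in the camera images.
- drive_red: The drive to build on: red square plate 90 x 90 x 14 mm, fixed to the bench, with an upright steel shaft at its centre, 12 mm in diameter, rising 55 mm above the plate's top (tip 69 mm above the bench); the top 7 mm taper to 4 mm in diameter. Origin: centre of the plate's underside, on the shaft's axis, at bench height; z up. Seated in order, the undersides of flange, roller ring, spacer and cap lie 14, 30, 48 and 60 mm above this origin.
- drive_grey: A second drive of the same shape and size with a grey plate; not part of this job, it stays empty. Origin as for the red one.
- flange: Plain black disc 64 mm in diameter, 16 mm thick, with a 20 mm hole through its centre, lying flat; 150 g. Straight rim; it goes on as it lies, not turned over. Origin: centre of the underside; z up.
- roller: Blue ring 54 mm in diameter, 18 mm thick, 20 mm hole through its centre, three small white dots (7 mm) on its top, lying flat; 80 g. Straight rim. Origin: centre of the underside; z up.
- spacer: Green ring 36 mm in diameter, 12 mm thick, 20 mm hole through its centre, lying flat; 50 g. Straight rim. Origin: centre of the underside; z up.
- cap: Black knob cap, 70 g: a disc 52 mm in diameter and 18 mm thick, closed on top, with a 20 mm pocket 14 mm deep in the underside; across its top runs a straight grey grip bar 50 mm long (along the cap's x), 12 mm thick (along its y) and 22 mm high (18 to 40 mm above the underside), with a small yellow dot at its +x end. It stands bar upwards. Origin: centre of the underside; z up.
- worn: Old worn orange ring of the roller ring's size (54 mm in diameter, 18 mm thick, 20 mm hole) with a dark crack mark on top; leave it. Origin: centre of the underside.
- hexkey: Dark steel L-shaped hex key, 8 mm thick, lying flat: long arm 80 mm along its x, short arm 28 mm along +y at its +x end; leave it. Origin: on the bench, level with the middle of the long arm and 10 mm to its +y side.
- cup: Steel cup 60 mm in diameter at the rim, 22 mm high, with small screws in it (they do not come out); leave it. Origin: centre of the underside.
Mind the look-alikes: they are no part of the job. What is shaped like the flange but yellow is not meant. There is more than one size of the drive_red; the one meant has the size given above.

How it is judged:
On the way, in this order (a step that is already met when the one before it is completed fails the run):
1. the black flange is seated on the red drive plate and let go (horizontal distance between flange and drive_red below 0.007 m and z of flange in the frame of drive_red between 0.011 and 0.017 m and angle between flange's own z axis and vertical below 0.09 rad and contact force between the fingers and flange below 0.2 N and linear speed of flange below 0.02 m/s), for 0.2 s.
2. the blue roller ring is seated on the flange and let go (horizontal distance between roller and drive_red below 0.007 m and z of roller in the frame of drive_red between 0.027 and 0.033 m and angle between roller's own z axis and vertical below 0.09 rad and contact force between the fingers and roller below 0.2 N and linear speed of roller below 0.02 m/s), for 0.2 s.
3. the green spacer is seated on the roller ring and let go (horizontal distance between spacer and drive_red below 0.007 m and z of spacer in the frame of drive_red between 0.045 and 0.051 m and angle between spacer's own z axis and vertical below 0.09 rad and contact force between the fingers and spacer below 0.2 N and linear speed of spacer below 0.02 m/s), for 0.2 s.
4. the knob cap is seated on the spacer and let go (horizontal distance between cap and drive_red below 0.007 m and z of cap in the frame of drive_red between 0.057 and 0.063 m and angle between cap's own z axis and vertical below 0.09 rad and contact force between the fingers and cap below 0.2 N and linear speed of cap below 0.02 m/s), for 0.2 s.
At the end, for the whole second after the job is handed in: Black flange, blue roller ring, green spacer and knob cap are stacked in this order on the shaft of the red drive, each within 7 mm of the shaft's axis, its underside within 3 mm of its height in the full stack (14, 30, 48, 60 mm above the bench), upright within 5 degrees, released and at rest (all of step 1 and all of step 2 and all of step 3 and all of step 4); the robot touches nothing.
It fails at once if the worn orange ring is moved more than 25 mm (distance of worn from where it was at the start of the episode above 0.025 m).
It fails at once if the hex key is moved more than 25 mm (distance of hexkey from where it was at the start of the episode above 0.025 m).
It fails at once if the screw cup is moved more than 25 mm (distance of cup from where it was at the start of the episode above 0.025 m).
It fails at once if a rotor part is put over the grey drive's shaft ((horizontal distance between flange and drive_grey below 0.008 m and height (world z) of flange below 0.06 m) or (horizontal distance between roller and drive_grey below 0.008 m and height (world z) of roller below 0.06 m) or (horizontal distance between spacer and drive_grey below 0.008 m and height (world z) of spacer below 0.06 m) or (horizontal distance between cap and drive_grey below 0.008 m and height (world z) of cap below 0.06 m)).
It also fails if it takes over 93 s, if anything falls off the work surface, if the arm or the gripper's body presses on something with over 40 N, if the wrist force passes 120 N, or if a joint passes its speed limit or range.

ROBOT

A 7-joint arm with a two-finger parallel gripper is mounted at the origin on the work surface. World frame = base frame: x ahead of the robot, y to its left, z up, the work surface at z = 0. Lengths are in m, angles in rad, forces in N, time in s.
With the tool pointing down it reaches from about 0.4 to 0.85 m from the base axis. Payload 10.4 kg.
Tool frame: the origin (TCP) lies at the very end of the fingers, on their centre line; the grasp point (between the pads) lies 19 mm behind it; x points along the fingers, y is the direction in which the jaws open and shut, and the axes are right-handed (so a half turn about x gives the same grasp; the last joint's range is limited). The gripper opens to 85 mm and grips with 20 to 120 N. Pads are 22 mm wide; open, the fingers measure 114 mm over their backs; the gripper's body (76 mm by 85 mm) begins 54 mm behind the grasp point. The pads swing forward as they close: fully open they stand 13 mm farther back than shut.
Start: joints at [-1.143, 0.332, -0.065, 1.46, 0.022, 1.35, -0.088], TCP at [0.272, 0.563, 0.231] pointing down, gripper open.
Joint ranges: [-2.6, 2.6], [-0.5, 2.12], [-1.47, 1.34], [0.16, 2.42], [-1.27, 4.41], [0.06, 2.06], [-2.6, 2.6]. Speed limits (rad/s): [2.22, 2.22, 2.79, 2.79, 3.14, 3.14, 3.14].

INTERFACE

Orientations are given as a unit quaternion [x, y, z, w].
In Python, from workcell import monitor, camera, ticket, regions_of gives the robot as it stands.
- The arm moves only by the tool step_arm, never from a script. Its argument "increments" is a list of rows, each a list of 5 numbers: the finger opening in m, from 0 to 0.0854, then the shift along the world's x, y, z in m, then the turn about the world's z in rad. A call has 1 to 12 rows; each row shifts and turns the commanded pose from where the row before left it; what a row does not reach is not made up. A row lasts 1/12 s, in which the tool goes at most 41.7 mm and 7.16 degrees, less where a joint would pass 70% of its speed; a pose out of reach is approached as far as the arm can. A call with a gripper value outside its range is refused whole. The fingers move at their own pace and stop on an object; "force" is the grip in N (left out, the last holds). Time passes only in rows, so rows that do not move let the fingers close. It gives the time, the measured TCP pose, the force and the opening at its end, in the units of the state.
- monitor.get_obs(): the state, without advancing time (a new reading comes with each control period).
- camera(name): name is "scene" or "side" or "wrist"; returns a dict with "color" (420x560x3 uint8, red, green, blue), "range_z" (420x560 float32, m along the optical axis (not along the pixel's ray), 0 where there is no reading), "fx", "fy", "cx", "cy" (pixels), "cam_to_world" (4x4, takes a point from camera to world coordinates). Camera axes: x right, y up, looking along -z (the intrinsics and any distortion apply to the point x, -y, -z); pixel columns grow to the right and rows downward; lengths in m; the calibration is good to about 2 mm. A picture is of the moment at which its call begins.
- ticket.hand_in(): hands the job in, once; it reports no verdict.
Trained networks look in a picture, given as the dict that the camera call returned (one of the last four; its "shot" number tells which), for a name from the list of things; names that differ only in an ending like _2 or _b are one class to them, and where a whole thing is asked for, a point or a joint stands for the part that bears it (a point fixed in the world has none). Each returns a list of dicts, best first, with "p" (0 to 1); they miss things now and then, are a little off and sometimes report something else, mostly with a low value. They report only what shows in the picture. A call takes as long as a camera call. They do not tell look-alikes from the thing itself.
- regions_of(picture, query): "region" (420x560 bool, what is visible of it) and "centre" ([row, column] in pixels, amid what is visible of it).
The state is a dict: "clock": time; "joint_pos": joint angles; "joint_velocities": joint speeds; "tau": joint torques, N m; "position": TCP position; "ee_rot": TCP orientation; "ft_force": force on the tool from outside, world axes, zero at the start; "torque": the same for the moment, N m; "grip_width": opening from 0.0 (shut) to 1.0 (fully open).
Only numpy, scipy, OpenCV 4.12 (cv2) and the standard library are available. Lean on these libraries where they do the work, as an engineer would, in place of code of your own. Each camera call takes 0.05 s, during which the arm holds its last target. There are 200 camera calls.

## Working session

There is one attempt and no reset: what is moved stays moved. The work goes in short steps, Python scripts to look and compute and a tool call to move; the robot and the scene stay as the last step left them, time stands still between calls to the robot, and variables do not carry over. Pictures are saved under pics/ and viewed, about 12 in all and at most 16, crops included, and the job is handed in when it is done.

Besides the shell and the picture viewer there is one more tool, called after "Call:" in YAML: its name, and indented under it one key for each argument. step_arm: Moves the arm, as the interface text tells. Its arguments: {"type":"object","properties":{"increments":{"type":"array"},"force":{"type":"number"}},"required":["increments"]}

```bash
mkdir -p pics; ls
cat > h.py <<'E'
import numpy as np, cv2
from workcell import monitor, camera, ticket, regions_of
def cloud(p):
    r,c=np.mgrid[0:420,0:560]; z=p["range_z"]
    P=np.stack([(c-p["cx"])/p["fx"]*z,-(r-p["cy"])/p["fy"]*z,-z],-1)
    M=np.array(p["cam_to_world"]); return P@M[:3,:3].T+M[:3,3]
def save(p,n): cv2.imwrite("pics/"+n,p["color"][:,:,::-1])
E
python3 - <<'E'
from h import *
o=monitor.get_obs(); print(o)
for n in("scene","side"):
    p=camera(n); save(p,n+"0.png"); W=cloud(p)
    print(n,[k for k in p], np.round(p["cam_to_world"],2).tolist())
    for q in "drive_red drive_grey flange roller spacer cap worn hexkey cup".split():
        for d in regions_of(p,q):
            m=d["region"]&(p["range_z"]>0); w=W[m]
            if len(w)<5: continue
            zt=np.percentile(w[:,2],90); t=w[abs(w[:,2]-zt)<.004]
            mid=(t[:,:2].min(0)+t[:,:2].max(0))/2
            print(q,round(d["p"],2),np.round(d["centre"]),m.sum(),"ztop",zt.round(3),"mid",mid.round(3),"ext",np.ptp(t[:,:2],axis=0).round(3),p["color"][m].mean(0).round())
E
```

```text
pics
{'clock': 0.0, 'joint_pos': array([-1.14262613,  0.33288192, -0.06470452,  1.46093809,  0.02160611,
        1.34988558, -0.08849866]), 'joint_velocities': array([ 6.19820584e-05,  2.53472519e-03,  8.07418070e-04,  7.35018368e-04,
       -1.35942862e-03,  2.92908806e-04, -7.93561188e-04]), 'tau': array([-5.55849620e-04, -6.25451517e+01,  4.89063410e-02, -3.91603518e+01,
        1.62366912e-02,  9.87934414e-03, -1.05173282e-05]), 'position': array([0.27212959, 0.56223516, 0.2305112 ]), 'ee_rot': array([ 0.15752253,  0.68931266, -0.15850908,  0.68913684]), 'ft_force': array([-0.87962791,  0.46297366,  0.06316576]), 'torque': array([-5.16991674e-02,  9.37350677e-05, -2.98015109e-02]), 'grip_width': 0.997941188165566}
scene ['color', 'range_z', 'fx', 'fy', 'cx', 'cy', 'cam_to_world', 'shot'] [[0.82, -0.48, 0.31, 0.86], [0.57, 0.7, -0.43, -0.41], [-0.01, 0.53, 0.85, 0.86], [0.0, 0.0, 0.0, 1.0]]
drive_red 0.77 [343. 241.] 887 ztop 0.011 mid [ 0.665 -0.291] ext [0.064 0.064] [161.  37.  29.]
drive_red 0.71 [288. 268.] 1585 ztop 0.016 mid [ 0.643 -0.16 ] ext [0.095 0.095] [156.  30.  23.
[... 1499 characters left out ...]
.] 478 ztop 0.019 mid [0.387 0.018] ext [0.062 0.064] [168. 146.  63.]
flange 0.43 [323. 268.] 455 ztop 0.042 mid [0.425 0.282] ext [0.042 0.035] [57. 55. 50.]
roller 0.84 [186. 314.] 285 ztop 0.021 mid [ 0.48  -0.143] ext [0.053 0.051] [ 45.  69. 105.]
roller 0.26 [268. 281.] 379 ztop 0.021 mid [0.461 0.141] ext [0.052 0.054] [158.  91.  47.]
cap 0.83 [320. 269.] 425 ztop 0.042 mid [0.424 0.283] ext [0.041 0.032] [54. 52. 47.]
worn 0.91 [271. 283.] 370 ztop 0.021 mid [0.46  0.142] ext [0.051 0.051] [155.  86.  42.]
hexkey 0.72 [336. 208.] 144 ztop 0.01 mid [0.531 0.363] ext [0.082 0.036] [62. 62. 60.]
cup 0.64 [129. 324.] 220 ztop 0.023 mid [ 0.535 -0.385] ext [0.055 0.059] [104. 104.  96.]
```

View scene.

```bash
cat > a.py <<'E'
from h import *
from scipy.spatial.transform import Rotation as R
print(R.from_quat(monitor.get_obs()["ee_rot"]).as_matrix().round(3).tolist())
for n in("scene","side"):
    p=camera(n); W=cloud(p)
    m=(np.hypot(W[...,0]-.6425,W[...,1]+.16)<.03)&(W[...,2]>.025)&(W[...,2]<.075)
    for lo in(.025,.045,.06): 
        s=W[m&(W[...,2]>lo)&(W[...,2]<lo+.02)]; print(n,"shaft",len(s),s.mean(0).round(4) if len(s) else 0)
    b=W[(np.hypot(W[...,0]-.424,W[...,1]-.282)<.04)&(W[...,2]>.036)&(W[...,2]<.048)][:,:2]
    print("bar",cv2.minAreaRect((b*1000).astype(np.float32)), p["fx"])
    y,x=np.where((np.hypot(W[...,0]-.424,W[...,1]-.282)<.035)&(W[...,2]>.03)); save(p,n+"1.png")
p=camera("wrist"); save(p,"wrist0.png"); print(np.round(p["cam_to_world"],3).tolist())
a=[cv2.imread("pics/"+s) for s in("scene1.png","wrist0.png")]
cv2.imwrite("pics/v1.png",cv2.resize(np.hstack([a[0][:, :],a[1]]),(800,300)))
E
python3 a.py
```

```text
[[0.0, 0.436, 0.9], [0.0, 0.9, -0.436], [-1.0, 0.0, -0.0]]
scene shaft 20 [ 0.645  -0.1621  0.0342]
scene shaft 32 [ 0.6437 -0.1612  0.0576]
scene shaft 24 [ 0.6428 -0.1602  0.0645]
bar ((423.1257019042969, 281.60430908203125), (11.950844764709473, 53.40904998779297), 54.706539154052734) 404.5406488906121
side shaft 22 [ 0.6425 -0.1556  0.0355]
side shaft 19 [ 0.6417 -0.1558  0.0555]
side shaft 14 [ 0.6422 -0.157   0.0661]
bar ((424.16693115234375, 281.4453125), (12.020642280578613, 48.12668991088867), 55.333465576171875) 398.373681064676
[[0.435, -0.869, -0.234, 0.213], [0.9, 0.421, 0.112, 0.591], [0.001, -0.259, 0.966, 0.373], [0.0, 0.0, 0.0, 1.0]]
```

View pics/scene0.png

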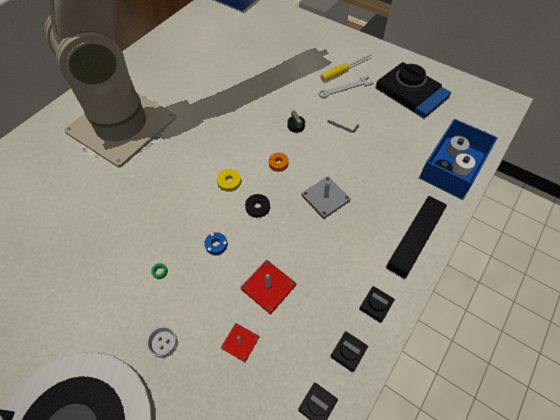

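View pics/wrist0.png

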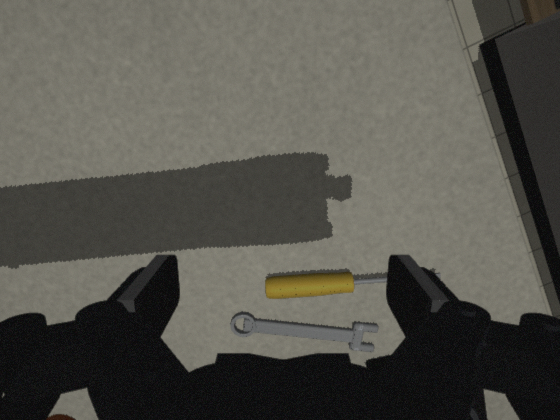

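Call:
step_arm:
  increments:
    - [0.0854,0.014,-0.035,0,0]
    - [0.0854,0.014,-0.035,0,0]
    - [0.0854,0.014,-0.035,0,0]
    - [0.0854,0.014,-0.035,0,0]
    - [0.0854,0.014,-0.035,0,0]
    - [0.0854,0.014,-0.035,0,0]
    - [0.0854,0.014,-0.035,0,0]
    - [0.0854,0.014,-0.035,0,0]
    - [0.0854,0.014,-0.035,0,0]
    - [0.0854,0.014,-0.035,0,0]
    - [0.0854,0.014,-0.035,0,0]
    - [0.0854,0.014,-0.035,0,0]
  force: 30

```text
clock: 2.15
position: [0.4406, 0.1408, 0.2316]
ee_rot: [0.158, 0.689, -0.158, 0.689]
ft_force: [1.7, -0.0, -0.1]
grip_width: 1.004
```

Call:
step_arm:
  increments:
    - [0.0854,0.014,-0.036,-0.02,0]
    - [0.0854,0.014,-0.036,-0.02,0]
    - [0.0854,0.014,-0.036,-0.02,0]
    - [0.0854,0.014,-0.036,-0.02,0]
    - [0.0854,0,0,-0.02,0]
    - [0.0854,0,0,-0.02,0]
    - [0.0854,0,0,0,0]
    - [0.0854,0,0,0,0]

```text
clock: 2.82
position: [0.4934, 0.0047, 0.1145]
ee_rot: [0.158, 0.69, -0.158, 0.689]
ft_force: [0.5, 0.5, 0.4]
grip_width: 0.999
```

```bash
cat >> h.py <<'E'
def ring(p,xy,zt,rad,tol=.005,col=None):
    W=cloud(p); m=(np.hypot(W[...,0]-xy[0],W[...,1]-xy[1])<rad+.02)&(abs(W[...,2]-zt)<tol)
    if col is not None: m&=col(p["color"].astype(int))
    k,l,s,_=cv2.connectedComponentsWithStats(m.astype(np.uint8)); 
    m=l==1+np.argmax(s[1:,4])
    t=W[m]; (c,r)=cv2.minEnclosingCircle((t[:,:2]*1000).astype(np.float32))
    return np.round(c,1),round(r,1),np.median(t[:,2]).round(4),len(t),(1000*(t[:,:2].min(0)+t[:,:2].max(0))/2).round(1)
E
python3 - <<'E'
from h import *
p=camera("wrist"); save(p,"w1.png"); o=monitor.get_obs(); print(o["position"].round(4),o["clock"])
print(ring(p,(.496,-.002),.016,.032))
E
```

```text
[0.4942 0.0049 0.1155] 2.8667
(array([495.3,  -2.7]), 31.8, np.float64(0.0151), 5200, array([495.4,  -2.4]))
```

View pics/w1.png

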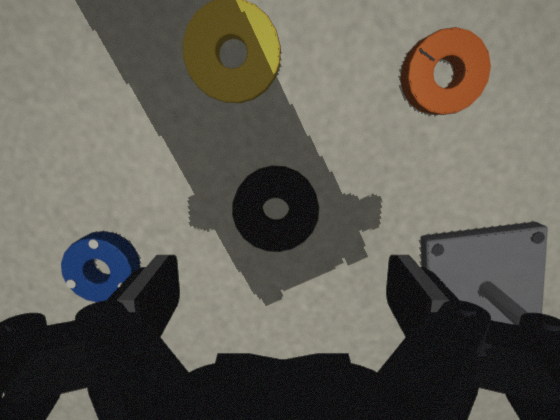

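Call:
step_arm:
  increments:
    - [0.0854,0.001,-0.0075,-0.01,0]
    - [0.0854,0,0,-0.025,0]
    - [0.0854,0,0,-0.025,0]
    - [0.0854,0,0,-0.025,0]
    - [0.0854,0,0,-0.015,0]
    - [0.0854,0,0,-0.01,0]
    - [0.0854,0,0,0,0]
    - [0.0854,0,0,0,0]

```text
clock: 3.53
position: [0.4954, -0.003, 0.0052]
ee_rot: [0.158, 0.689, -0.158, 0.689]
ft_force: [0.3, 0.4, 0.3]
grip_width: 0.998
```

Call:
step_arm:
  increments:
    - [0.0854,0,0,-0.004,0]
    - [0.0854,0,0,-0.003,0]
    - [0.0854,0,0,0,0]
    - [0.05,0,0,0,0]
    - [0.05,0,0,0,0]
    - [0.05,0,0,0,0]
    - [0.05,0,0,0,0]
    - [0.05,0,0,0,0]
    - [0.05,0,0,0,0]
  force: 30

```text
clock: 4.28
position: [0.4952, -0.0028, -0.0016]
ee_rot: [0.158, 0.689, -0.158, 0.689]
ft_force: [-3.5, 0.0, 8.7]
grip_width: 0.729
```

Call:
step_arm:
  increments:
    - [0.05,0,0,0.005,0]
    - [0.05,0,0,0.01,0]
    - [0.05,0,0,0.02,0]
    - [0.05,0,0,0.025,0]
    - [0.05,0,0,0.03,0]
    - [0.05,0,0,0.015,0]
    - [0.05,0,0,0,0]
    - [0.05,0,0,0,0]

```text
clock: 4.95
position: [0.4954, -0.0027, 0.1037]
ee_rot: [0.158, 0.689, -0.158, 0.69]
ft_force: [0.2, 0.5, -2.4]
grip_width: 0.729
```

Run:
```python
from h import *
o=monitor.get_obs();print(o["position"].round(4),o["ft_force"].round(1),o["grip_width"])
p=camera("wrist"); save(p,"w2.png")
print(ring(p,o["position"][:2],o["position"][2]+.0175,.032,.012))
```

```text
[ 0.4954 -0.0027  0.1037] [ 0.2  0.5 -2.4] 0.7287777479089169
(array([4.89e+02, 2.00e-01]), 44.9, np.float64(0.1203), 19669, array([4.956e+02, 2.000e-01]))
```

View pics/w2.png

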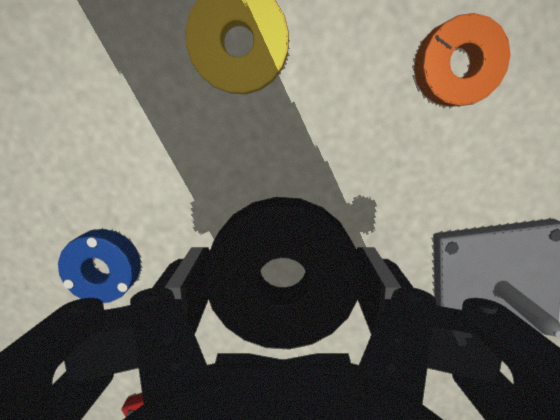

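```bash
cat >> h.py <<'E'
def hole(p,zt,near,tol=.003):
    W=cloud(p); m=((abs(W[...,2]-zt)<tol)&(np.hypot(W[...,0]-near[0],W[...,1]-near[1])<.04)).astype(np.uint8)
    m=cv2.medianBlur(m,5)
    cs,h=cv2.findContours(m,cv2.RETR_CCOMP,cv2.CHAIN_APPROX_NONE); out=[]
    for c,hh in zip(cs,h[0]):
        if hh[3]<0 or len(c)<25: continue
        c=c[:,0]; M=np.array(p["cam_to_world"])
        d=np.stack([(c[:,0]-p["cx"])/p["fx"],-(c[:,1]-p["cy"])/p["fy"],-np.ones(len(c))],1)@M[:3,:3].T
        q=(M[:3,3]+d*((zt-M[2,3])/d[:,2])[:,None])[:,:2]
        A=np.c_[2*q,np.ones(len(q))]; s=np.linalg.lstsq(A,(q**2).sum(1),rcond=None)[0]
        out.append((s[:2].round(4),np.sqrt(s[2]+s[:2]@s[:2]).round(4),len(q)))
    return out
E
python3 - <<'E'
from h import *
o=monitor.get_obs();p=camera("wrist")
for zt in (.119,.1203,.1215): print(hole(p,zt,o["position"][:2]))
E
```

```text
[(array([ 0.4939, -0.0026]), np.float64(0.0097), 132)]
[(array([ 0.4937, -0.0025]), np.float64(0.0099), 136)]
[(array([ 0.4936, -0.0025]), np.float64(0.0105), 149)]
```

Call:
step_arm:
  increments:
    - [0.05,0.01,-0.011,0,0]
    - [0.05,0.02,-0.021,0,0]
    - [0.05,0.024,-0.0255,0,0]
    - [0.05,0.024,-0.0255,0,0]
    - [0.05,0.024,-0.0255,0,0]
    - [0.05,0.024,-0.0255,0,0]
    - [0.05,0.015,-0.015,0,0]
    - [0.05,0.007,-0.0075,0,0]
    - [0.05,0,0,0,0]
    - [0.05,0,0,0,0]
    - [0.05,0,0,0,0]

```text
clock: 5.97
position: [0.642, -0.1583, 0.1016]
ee_rot: [0.158, 0.69, -0.158, 0.689]
ft_force: [0.5, 0.8, -1.6]
grip_width: 0.728
```

Run:
```python
from h import *
o=monitor.get_obs();print(o["position"].round(4),o["ft_force"].round(1))
zt=o["position"][2]+.0167
p=camera("wrist"); save(p,"w3.png"); print(hole(p,zt,o["position"][:2]))
q=camera("scene"); print(hole(q,zt,o["position"][:2])); s=camera("side"); print(hole(s,zt,o["position"][:2]))
cv2.imwrite("pics/v3.png",cv2.resize(np.hstack([cv2.resize(x["color"][a:a+140,b:b+140,::-1],(420,420)) for x,a,b in((q,200,190),(s,90,190))]+[p["color"][100:,70:490,::-1][:320]] if 0 else [cv2.resize(x["color"][a:a+140,b:b+140,::-1],(400,400)) for x,a,b in((q,200,190),(s,90,190))]),(800,400)))
```

```text
[ 0.642  -0.1583  0.1016] [ 0.5  0.8 -1.6]
[(array([ 0.6413, -0.1581]), np.float64(0.0097), 133)]
[]
[(array([ 0.6401, -0.1555]), np.float64(0.014), 26)]
```

View pics/w3.png

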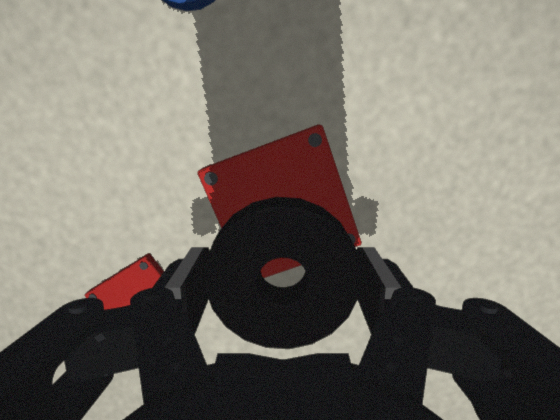

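View pics/v3.png

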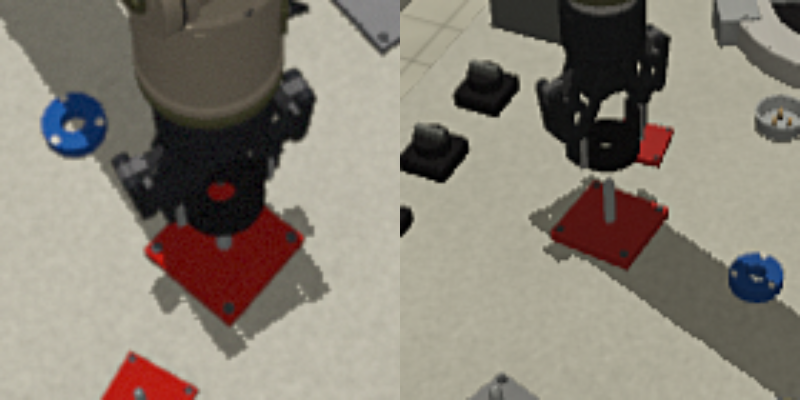

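Call:
step_arm:
  increments:
    - [0.05,0.001,-0.0015,0,0]
    - [0.05,0,0,-0.01,0]
    - [0.05,0,0,-0.01,0]
    - [0.05,0,0,-0.01,0]
    - [0.05,0,0,-0.007,0]
    - [0.05,0,0,-0.006,0]
    - [0.05,0,0,0,0]
    - [0.05,0,0,0,0]

```text
clock: 6.78
position: [0.6437, -0.1609, 0.0592]
ee_rot: [0.158, 0.689, -0.158, 0.689]
ft_force: [-0.2, 0.3, -0.4]
grip_width: 0.727
```

Call:
step_arm:
  increments:
    - [0.05,0,0.0005,-0.01,0]
    - [0.05,0,0,-0.01,0]
    - [0.05,0,0,-0.01,0]
    - [0.05,0,0,-0.008,0]
    - [0.05,0,0,-0.005,0]
    - [0.05,0,0,0,0]
    - [0.05,0,0,0,0]

```text
clock: 7.37
position: [0.6438, -0.1604, 0.0164]
ee_rot: [0.158, 0.689, -0.158, 0.689]
ft_force: [1.1, 0.0, -1.6]
grip_width: 0.726
```

Call:
step_arm:
  increments:
    - [0.05,0,0,-0.002,0]
    - [0.05,0,0,-0.001,0]
    - [0.05,0,0,0,0]
    - [0.05,0,0,0,0]

```text
clock: 7.7
position: [0.6441, -0.1603, 0.0139]
ee_rot: [0.158, 0.689, -0.158, 0.689]
ft_force: [-0.1, -0.9, -1.3]
grip_width: 0.729
```

Call:
step_arm:
  increments:
    - [0.05,0,0,-0.001,0]
    - [0.05,0,0,-0.001,0]
    - [0.05,0,0,0,0]
    - [0.07,0,0,0,0]
    - [0.085,0,0,0,0]
    - [0.085,0,0,0,0]
    - [0.085,0,0,0,0]
    - [0.085,0,0,0,0]

```text
clock: 8.37
position: [0.644, -0.1604, 0.0116]
ee_rot: [0.158, 0.689, -0.158, 0.689]
ft_force: [-0.1, 0.2, -0.6]
grip_width: 0.996
```

Call:
step_arm:
  increments:
    - [0.085,0,0,0.01,0]
    - [0.085,0,0,0.03,0]
    - [0.085,0,0,0.035,0]
    - [0.085,0,0,0.03,0]
    - [0.085,-0.016,0.0015,0,0]
    - [0.085,-0.033,0.003,0,0]
    - [0.085,-0.033,0.003,0,0]
    - [0.085,-0.033,0.003,0,0]
    - [0.085,-0.033,0.003,0,0]
    - [0.085,-0.016,0.0015,0,0]
    - [0.085,0,0,0,0]
    - [0.085,0,0,0,0]

```text
clock: 9.37
position: [0.48, -0.1453, 0.1177]
ee_rot: [0.159, 0.689, -0.158, 0.69]
ft_force: [0.1, -0.3, 0.1]
grip_width: 0.999
```

Run:
```python
from h import *
o=monitor.get_obs();print(o["position"].round(4),o["ft_force"].round(1))
for n in("scene","side"):
    p=camera(n); print(n,ring(p,(.6425,-.1595),.030,.032,.005,lambda c:c.max(-1)<80))
p=camera("wrist"); save(p,"w4.png"); print(ring(p,(.4795,-.1445),.018,.027))
print(hole(p,.018,(.4795,-.1445)),hole(p,.030,(.6425,-.1595)))
```

```text
[ 0.48   -0.1453  0.1177] [ 0.1 -0.3  0.1]
scene (array([ 645.7, -161.1]), 31.5, np.float64(0.0294), 530, array([ 645.6, -161.1]))
side (array([ 643.5, -160.6]), 33.7, np.float64(0.0314), 240, array([ 645. , -159.2]))
(array([ 478.3, -145.1]), 26.9, np.float64(0.0171), 3593, array([ 478.1, -145. ]))
[(array([ 0.4777, -0.1448]), np.float64(0.0101), 78)] []
```

View pics/w4.png

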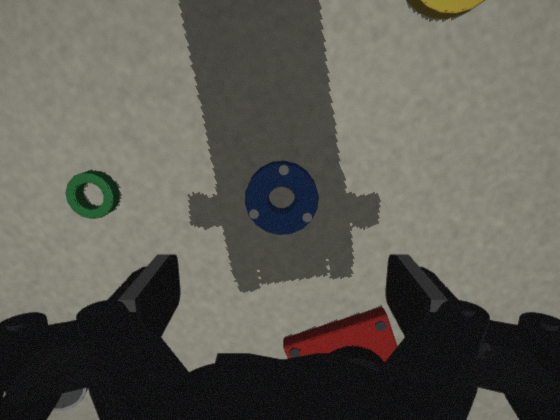

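Call:
step_arm:
  increments:
    - [0.085,-0.0015,0.0005,-0.01,0]
    - [0.085,0,0,-0.025,0]
    - [0.085,0,0,-0.025,0]
    - [0.085,0,0,-0.025,0]
    - [0.085,0,0,-0.018,0]
    - [0.085,0,0,-0.01,0]
    - [0.085,0,0,0,0]
    - [0.04,0,0,0,0]
    - [0.04,0,0,0,0]
    - [0.04,0,0,0,0]
    - [0.04,0,0,0,0]
    - [0.04,0,0,0,0]

```text
clock: 10.52
position: [0.4795, -0.145, 0.0049]
ee_rot: [0.158, 0.688, -0.158, 0.69]
ft_force: [-1.3, -0.1, 7.1]
grip_width: 0.608
```

Call:
step_arm:
  increments:
    - [0.04,0,0,0,0]
    - [0.04,0,0,0,0]
    - [0.04,0,0,0.005,0]
    - [0.04,0,0,0.015,0]
    - [0.04,0,0,0.025,0]
    - [0.04,0,0,0.03,0]
    - [0.04,0,0,0.025,0]
    - [0.04,0,0,0,0]
    - [0.04,0,0,0,0]

```text
clock: 11.27
position: [0.4794, -0.1448, 0.1053]
ee_rot: [0.158, 0.688, -0.158, 0.69]
ft_force: [-0.6, 0.2, -1.4]
grip_width: 0.604
```

Run:
```python
from h import *
o=monitor.get_obs();p=camera("wrist"); W=cloud(p); c=p["color"].astype(int)
m=(c[...,2]>c[...,0]+25)&(abs(W[...,2]-o["position"][2])<.04)
zt=np.percentile(W[m][:,2],60); print(o["position"].round(4),"top",zt,hole(p,zt,o["position"][:2]))
```

```text
[ 0.4794 -0.1448  0.1053] top 0.11740991047642323 [(array([ 0.4776, -0.1441]), np.float64(0.0097), 128)]
```

Call:
step_arm:
  increments:
    - [0.04,0.014,-0.0012,0,0]
    - [0.04,0.034,-0.003,0,0]
    - [0.04,0.034,-0.003,0,0]
    - [0.04,0.034,-0.003,0,0]
    - [0.04,0.034,-0.003,0,0]
    - [0.04,0.014,-0.002,0,0]
    - [0.04,0,0,-0.01,0]
    - [0.04,0,0,-0.01,0]
    - [0.04,0,0,0,0]
    - [0.04,0,0,0,0]

```text
clock: 12.15
position: [0.6406, -0.16, 0.0821]
ee_rot: [0.158, 0.69, -0.158, 0.688]
ft_force: [-0.1, -0.6, 0.2]
grip_width: 0.602
```

Run:
```python
from h import *
o=monitor.get_obs();print(o["position"].round(4),o["ft_force"].round(1))
q=camera("scene"); s=camera("side")
cv2.imwrite("pics/v5.png",np.hstack([cv2.resize(x["color"][a:a+100,b:b+100,::-1],(400,400)) for x,a,b in((q,220,215),(s,100,210))]))
for x in(q,s):
    W=cloud(x); c=x["color"].astype(int); m=(c[...,2]>c[...,0]+25)&(np.hypot(W[...,0]-.6435,W[...,1]+.16)<.05)
    print(W[m].mean(0).round(4),m.sum(), W[m].min(0).round(3),W[m].max(0).round(3))
```

```text
[ 0.6406 -0.16    0.0821] [-0.1 -0.6  0.2]
[ 0.6486 -0.1623  0.0933] 359 [ 0.625 -0.188  0.028] [ 0.671 -0.132  0.216]
[ 0.6344 -0.1556  0.0954] 201 [ 0.614 -0.19   0.034] [ 0.672 -0.132  0.474]
```

View pics/v5.png

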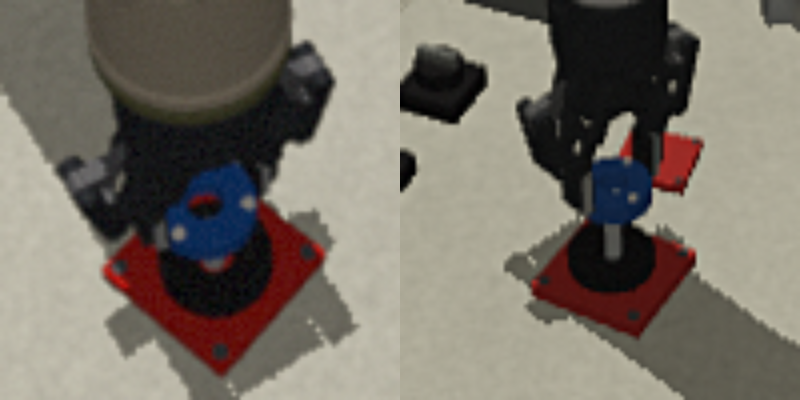

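Run:
```python
from h import *
o=monitor.get_obs();p=camera("wrist"); save(p,"w6.png"); W=cloud(p); c=p["color"].astype(int)
m=(c[...,2]>c[...,0]+25)&(np.hypot(W[...,0]-.6435,W[...,1]+.16)<.05)&(W[...,2]>.06)
t=W[m]; k=t.mean(0); u,s,v=np.linalg.svd(t-k,full_matrices=False); print(k,v[2],s,len(t))
```

```text
[ 0.63833039 -0.15854625  0.09458811] [-0.03101344  0.01609711  0.99938934] [1.51555959 1.40088879 0.3512565 ] 11095
```

View pics/w6.png

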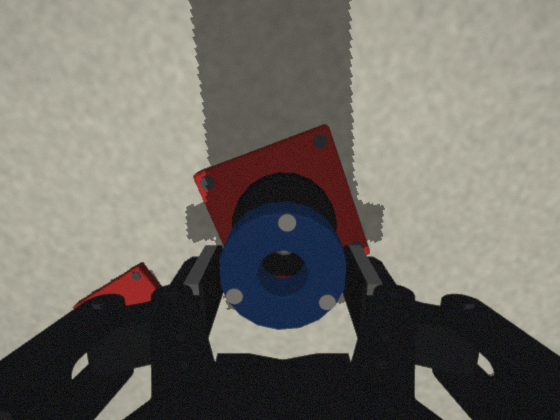

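```bash
cat > sh.py <<'E'
from h import *
o=monitor.get_obs();p=camera("wrist"); W=cloud(p)
m=(np.hypot(W[...,0]-.6425,W[...,1]+.16)<.012)&(W[...,2]>.045)&(W[...,2]<.073)
t=W[m]; print(o["position"].round(4),len(t)); 
for lo in(.045,.052,.059,.064): s=t[(t[:,2]>lo)&(t[:,2]<=lo+.007)]; print(lo,len(s),s.mean(0).round(4) if len(s) else "")
print([hole(p,o["position"][2]+d,o["position"][:2]) for d in(.0115,.0125,.0135)])
E
python3 sh.py
```

```text
[ 0.6421 -0.16    0.0842] 35
0.045 0 
0.052 0 
0.059 19 [ 0.6455 -0.1616  0.0636]
0.064 24 [ 0.644  -0.1606  0.0669]
[[(array([ 0.6404, -0.1594]), np.float64(0.0096), 127)], [(array([ 0.6403, -0.1593]), np.float64(0.0098), 130)], [(array([ 0.6401, -0.1592]), np.float64(0.01), 134)]]
```

Call:
step_arm:
  increments:
    - [0.04,0.0025,-0.001,0,0]
    - [0.04,0,0,0,0]
    - [0.04,0,0,-0.005,0]
    - [0.04,0,0,-0.007,0]
    - [0.04,0,0,-0.007,0]
    - [0.04,0,0,0,0]
    - [0.04,0,0,0,0]

```text
clock: 12.93
position: [0.6444, -0.1609, 0.0638]
ee_rot: [0.158, 0.69, -0.158, 0.689]
ft_force: [0.3, 0.6, -0.2]
grip_width: 0.604
```

```bash
python3 sh.py
```

```text
[ 0.6444 -0.1609  0.0638] 1072
0.045 0 
0.052 12 [ 0.6524 -0.1641  0.0583]
0.059 511 [ 0.6471 -0.1623  0.0633]
0.064 645 [ 0.6466 -0.162   0.0671]
[[(array([ 0.6427, -0.1603]), np.float64(0.0096), 127)], [(array([ 0.6425, -0.1602]), np.float64(0.0097), 129)], [(array([ 0.6424, -0.1601]), np.float64(0.01), 135)]]
```

Call:
step_arm:
  increments:
    - [0.04,0,0,-0.007,0]
    - [0.04,0,0,-0.008,0]
    - [0.04,0,0,-0.006,0]
    - [0.04,0,0,-0.003,0]
    - [0.04,0,0,0,0]
    - [0.04,0,0,0,0]

```text
clock: 13.48
position: [0.6448, -0.1611, 0.0404]
ee_rot: [0.158, 0.689, -0.158, 0.689]
ft_force: [0.1, 0.1, -0.4]
grip_width: 0.602
```

Call:
step_arm:
  increments:
    - [0.04,0,0,-0.002,0]
    - [0.04,0,0,-0.001,0]
    - [0.04,0,0,-0.001,0]
    - [0.04,0,0,0,0]
    - [0.04,0,0,0,0]

```text
clock: 13.9
position: [0.645, -0.161, 0.0368]
ee_rot: [0.158, 0.689, -0.158, 0.689]
ft_force: [0.0, -0.2, -0.5]
grip_width: 0.608
```

Call:
step_arm:
  increments:
    - [0.04,0,0,-0.001,0]
    - [0.04,0,0,-0.0005,0]
    - [0.04,0,0,0,0]
    - [0.04,0,0,0,0]

```text
clock: 14.23
position: [0.6449, -0.161, 0.0352]
ee_rot: [0.158, 0.689, -0.158, 0.689]
ft_force: [-0.0, 0.7, 0.4]
grip_width: 0.609
```

Call:
step_arm:
  increments:
    - [0.05,0,0,0,0]
    - [0.065,0,0,0,0]
    - [0.085,0,0,0,0]
    - [0.085,0,0,0,0]
    - [0.085,0,0,0,0]
    - [0.085,0,0,0,0]

```text
clock: 14.73
position: [0.645, -0.1611, 0.0353]
ee_rot: [0.158, 0.689, -0.158, 0.689]
ft_force: [0.6, 0.7, 0.4]
grip_width: 0.993
```

Call:
step_arm:
  increments:
    - [0.085,0,0,0.015,0]
    - [0.085,0,0,0.035,0]
    - [0.085,0,0,0.035,0]
    - [0.085,-0.016,-0.007,0,0]
    - [0.085,-0.033,-0.016,0,0]
    - [0.085,-0.033,-0.016,0,0]
    - [0.085,-0.033,-0.016,0,0]
    - [0.085,-0.033,-0.016,0,0]
    - [0.085,-0.033,-0.016,0,0]
    - [0.085,-0.033,-0.016,0,0]
    - [0.085,-0.014,-0.008,0,0]
    - [0.085,0,0,0,0]

```text
clock: 15.73
position: [0.4138, -0.2747, 0.1214]
ee_rot: [0.16, 0.688, -0.16, 0.689]
ft_force: [-0.3, 0.4, 0.6]
grip_width: 0.994
```

Run:
```python
from h import *
o=monitor.get_obs();print(o["position"].round(4),o["ft_force"].round(1))
blue=lambda c:c[...,2]>c[...,0]+20
gr=lambda c:c[...,1]>c[...,0]+15
for n in("scene","side"):
    p=camera(n); print(n,ring(p,(.6435,-.16),.048,.027,.005,blue), ring(p,(.417,-.272),.012,.018,.005,gr))
p=camera("wrist"); print(ring(p,(.417,-.272),.012,.018,.005,gr),hole(p,.012,(.417,-.272)))
```

```text
[ 0.4138 -0.2747  0.1214] [-0.3  0.4  0.6]
scene (array([ 644.5, -160.3]), 27.0, np.float64(0.0474), 366, array([ 644.5, -160.5])) (array([ 415.5, -272. ]), 18.2, np.float64(0.011), 136, array([ 415.3, -272.1]))
side (array([ 645. , -160.5]), 27.6, np.float64(0.049), 153, array([ 643.8, -158.8])) (array([ 416.2, -271. ]), 19.2, np.float64(0.0131), 75, array([ 415.3, -271. ]))
(array([ 414.7, -272. ]), 17.7, np.float64(0.011), 1133, array([ 414.6, -271.9])) [(array([ 0.4146, -0.2718]), np.float64(0.01), 74)]
```

Call:
step_arm:
  increments:
    - [0.085,0.0015,0.003,-0.01,0]
    - [0.07,0,0,-0.025,0]
    - [0.07,0,0,-0.025,0]
    - [0.07,0,0,-0.025,0]
    - [0.06,0,0,-0.018,0]
    - [0.06,0,0,-0.01,0]
    - [0.06,0,0,0,0]
    - [0.06,0,0,0,0]

```text
clock: 16.55
position: [0.4187, -0.2688, 0.007]
ee_rot: [0.158, 0.69, -0.158, 0.689]
ft_force: [1.0, -0.8, 0.2]
grip_width: 0.702
```

Call:
step_arm:
  increments:
    - [0.06,-0.0035,-0.003,0,0]
    - [0.06,0,0,0,0]
    - [0.06,0,0,0,0]

```text
clock: 16.8
position: [0.4154, -0.2725, 0.0081]
ee_rot: [0.158, 0.689, -0.158, 0.69]
ft_force: [-0.9, -0.2, -0.1]
grip_width: 0.706
```

Call:
step_arm:
  increments:
    - [0.025,0,0,0,0]
    - [0.025,0,0,0,0]
    - [0.025,0,0,0,0]
    - [0.025,0,0,0,0]
    - [0.025,0,0,0,0]
    - [0.025,0,0,0,0]

```text
clock: 17.3
position: [0.4153, -0.2721, 0.0079]
ee_rot: [0.158, 0.689, -0.158, 0.689]
ft_force: [-2.7, 1.9, 9.4]
grip_width: 0.385
```

Call:
step_arm:
  increments:
    - [0.025,0,0,0.005,0]
    - [0.025,0,0,0.015,0]
    - [0.025,0,0,0.03,0]
    - [0.025,0,0,0.035,0]
    - [0.025,0,0,0.025,0]
    - [0.025,0,0,0,0]
    - [0.025,0,0,0,0]
    - [0.025,0,0,0,0]

```text
clock: 17.97
position: [0.4146, -0.2716, 0.1166]
ee_rot: [0.158, 0.689, -0.158, 0.689]
ft_force: [0.4, 0.3, -1.1]
grip_width: 0.389
```

```bash
cat > sp.py <<'E'
from h import *
o=monitor.get_obs();P=o["position"];p=camera("wrist"); save(p,"w7_%d.png"%p["shot"]); W=cloud(p); c=p["color"].astype(int)
m=(c[...,1]>c[...,0]+15)&(np.hypot(W[...,0]-P[0],W[...,1]-P[1])<.03)&(abs(W[...,2]-P[2])<.03)
z=W[m][:,2]; zt=np.percentile(z,70); t=W[m&(abs(W[...,2]-zt)<.003)]; k=t.mean(0); v=np.linalg.svd(t-k,full_matrices=False)[2][2]
print(P.round(4),o["ft_force"].round(1),o["grip_width"],"top",zt,"normal",v.round(3),len(t),hole(p,zt,P[:2]),p["shot"])
E
python3 sp.py
```

```text
[ 0.4146 -0.2716  0.1166] [ 0.4  0.3 -1.1] 0.3889086386830198 top 0.11976973246047404 normal [-0.005 -0.002  1.   ] 3220 [(array([ 0.4135, -0.2712]), np.float64(0.0097), 120)] 24
```

Call:
step_arm:
  increments:
    - [0.025,0.014,0.007,0,0]
    - [0.025,0.033,0.016,0,0]
    - [0.025,0.033,0.016,0,0]
    - [0.025,0.033,0.016,0,0]
    - [0.025,0.033,0.016,0,0]
    - [0.025,0.033,0.016,0,0]
    - [0.025,0.033,0.016,0,0]
    - [0.025,0.016,0.008,0,0]
    - [0.025,0,0,-0.01,0]
    - [0.025,0,0,-0.01,0]
    - [0.025,0,0,0,0]
    - [0.025,0,0,0,0]

```text
clock: 19.02
position: [0.6413, -0.1617, 0.0956]
ee_rot: [0.158, 0.69, -0.159, 0.688]
ft_force: [0.0, -0.2, 0.1]
grip_width: 0.386
```

```bash
python3 sp.py;ls pics
```

```text
[ 0.6413 -0.1617  0.0956] [ 0.  -0.2  0.1] 0.38578240395392366 top 0.09865652633372217 normal [-0.    -0.003  1.   ] 3252 [(array([ 0.6401, -0.1613]), np.float64(0.0097), 120)] 25
scene0.png
scene1.png
side0.png
side1.png
v1.png
v3.png
v5.png
w1.png
w2.png
w3.png
w4.png
w6.png
w7_24.png
w7_25.png
wrist0.png
```

Call:
step_arm:
  increments:
    - [0.025,0.003,0.001,0,0]
    - [0.025,0,0,-0.006,0]
    - [0.025,0,0,0,0]
    - [0.025,0,0,0,0]

```text
clock: 19.4
position: [0.6457, -0.16, 0.091]
ee_rot: [0.158, 0.689, -0.158, 0.689]
ft_force: [-1.0, -0.8, -0.7]
grip_width: 0.381
```

```bash
python3 sp.py
python3 - <<'E'
import cv2,glob
f=sorted(glob.glob("pics/w7_*"))[-1]; cv2.imwrite("pics/v7.png",cv2.resize(cv2.imread(f)[170:350,180:400],None,fx=3,fy=3))
E
```

```text
[ 0.6457 -0.16    0.091 ] [-1.  -0.8 -0.7] 0.3813799570551915 top 0.09397262543101621 normal [-0.004  0.002  1.   ] 3259 [(array([ 0.6445, -0.1596]), np.float64(0.0097), 120)] 26
```

View pics/v7.png

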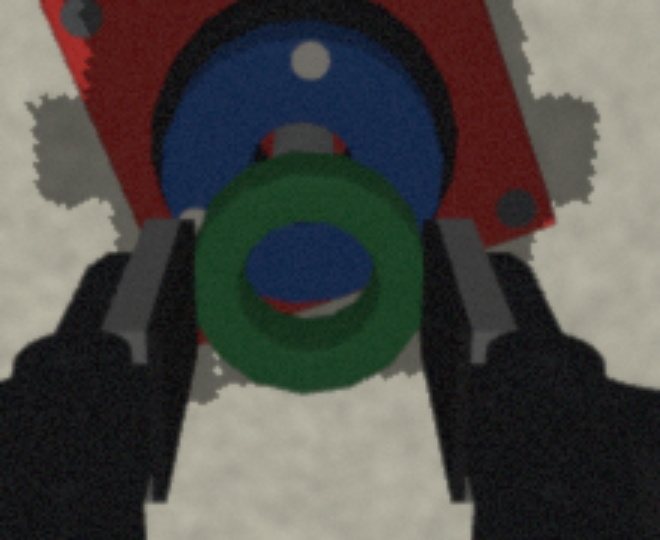

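Call:
step_arm:
  increments:
    - [0.025,-0.0005,-0.0005,-0.005,0]
    - [0.025,0,0,-0.006,0]
    - [0.025,0,0,-0.006,0]
    - [0.025,0,0,-0.005,0]
    - [0.025,0,0,0,0]
    - [0.025,0,0,0,0]

```text
clock: 19.95
position: [0.6451, -0.1605, 0.0686]
ee_rot: [0.158, 0.69, -0.158, 0.689]
ft_force: [-0.3, 1.0, -1.0]
grip_width: 0.385
```

```bash
python3 sp.py
```

```text
[ 0.6451 -0.1605  0.0686] [-0.3  1.  -1. ] 0.3845017065518931 top 0.07114172973944094 normal [-0.004  0.001  1.   ] 3334 [(array([ 0.644 , -0.1601]), np.float64(0.0097), 119)] 27
```

Call:
step_arm:
  increments:
    - [0.025,0,0,-0.004,0]
    - [0.025,0,0,-0.004,0]
    - [0.025,0,0,-0.002,0]
    - [0.025,0,0,0,0]
    - [0.025,0,0,0,0]

```text
clock: 20.42
position: [0.6453, -0.1605, 0.059]
ee_rot: [0.158, 0.689, -0.158, 0.689]
ft_force: [-0.4, 0.2, -0.8]
grip_width: 0.384
```

Call:
step_arm:
  increments:
    - [0.025,0,0,-0.001,0]
    - [0.025,0,0,-0.001,0]
    - [0.025,0,0,0,0]
    - [0.025,0,0,0,0]

```text
clock: 20.75
position: [0.6454, -0.1606, 0.0572]
ee_rot: [0.158, 0.689, -0.158, 0.689]
ft_force: [0.2, 0.7, 0.2]
grip_width: 0.386
```

Call:
step_arm:
  increments:
    - [0.04,0,0,0,0]
    - [0.055,0,0,0,0]
    - [0.06,0,0,0,0]
    - [0.06,0,0,0,0]
    - [0.06,0,0,0.015,0]
    - [0.06,0,0,0.035,0]
    - [0.06,0,0,0.035,0]
    - [0.06,-0.0085,0.017,0,0]
    - [0.06,-0.0175,0.035,0,0]
    - [0.06,-0.0175,0.035,0,0]
    - [0.06,-0.0175,0.035,0,0]
    - [0.06,-0.0175,0.035,0,0]

```text
clock: 21.75
position: [0.5659, -0.0022, 0.1423]
ee_rot: [0.158, 0.689, -0.158, 0.689]
ft_force: [1.0, 0.1, 1.0]
grip_width: 0.705
```

Call:
step_arm:
  increments:
    - [0.06,-0.0175,0.035,0,-0.04]
    - [0.06,-0.0175,0.035,0,-0.04]
    - [0.06,-0.0175,0.035,0,-0.04]
    - [0.06,-0.0175,0.035,0,-0.04]
    - [0.06,-0.0175,0.035,0,0]
    - [0.06,-0.0175,0.035,0,0]
    - [0.06,-0.0175,0.035,0,0]
    - [0.06,-0.0175,0.035,0,0]
    - [0.06,0,0,0,0]
    - [0.06,0,0,0,0]
    - [0.06,0,0,0,0]

```text
clock: 22.67
position: [0.4273, 0.2759, 0.1423]
ee_rot: [0.213, 0.674, -0.213, 0.675]
ft_force: [0.1, -1.0, 0.2]
grip_width: 0.701
```

Run:
```python
from h import *
from scipy.spatial.transform import Rotation as R
o=monitor.get_obs();y=R.from_quat(o["ee_rot"]).as_matrix()[:,1];print(o["position"].round(4),o["ft_force"].round(1),np.degrees(np.arctan2(y[1],y[0])))
gr=lambda c:c[...,1]>c[...,0]+15
for n in("scene","side","wrist"):
    p=camera(n); W=cloud(p)
    if n!="wrist": print(n,ring(p,(.644,-.16),.060,.018,.005,gr))
    else: save(p,"w8.png")
    for lo,hi in((.036,.046),(.013,.023)):
        b=W[(np.hypot(W[...,0]-.424,W[...,1]-.282)<.04)&(W[...,2]>lo)&(W[...,2]<hi)][:,:2]
        print(n,lo,len(b),cv2.minAreaRect((b*1000).astype(np.float32)),cv2.minEnclosingCircle((b*1000).astype(np.float32)))
```

```text
[0.4273 0.2759 0.1423] [ 0.1 -1.   0.2] 54.99323644670273
scene (array([ 646. , -160.7]), 17.8, np.float64(0.0592), 155, array([ 645.8, -160.3]))
scene 0.036 63 ((422.2279052734375, 282.4247131347656), (12.517230033874512, 51.617156982421875), 57.06410598754883) ((422.998291015625, 283.61395263671875), 26.051034927368164)
scene 0.013 140 ((423.5580749511719, 279.9944152832031), (50.2197265625, 48.682926177978516), 39.490386962890625) ((424.24884033203125, 281.4335021972656), 27.193984985351562)Traceback (most recent call last):
  File "<stdin>", line 7, in <module>
  File "h.py", line 12, in ring
    m=l==1+np.argmax(s[1:,4])
           ~~~~~~~~~^^^^^^^^^
    return _wrapfunc(a, 'argmax', axis=axis, out=out, **kwds)
    return bound(*args, **kwds)
ValueError: attempt to get argmax of an empty sequence
```

```bash
cat > cap.py <<'E'
from h import *
o=monitor.get_obs();P=o["position"];p=camera("wrist"); W=cloud(p); save(p,"w8.png"); print(P.round(4))
for lo,hi in((.035,.047),(.013,.023)):
    b=W[(np.hypot(W[...,0]-.424,W[...,1]-.282)<.035)&(W[...,2]>lo)&(W[...,2]<hi)]
    print(lo,len(b),np.median(b[:,2]),cv2.minAreaRect((b[:,:2]*1000).astype(np.float32)),cv2.minEnclosingCircle((b[:,:2]*1000).astype(np.float32)))
E
python3 cap.py
```

```text
[0.4278 0.275  0.1423]
0.035 1085 0.03912542284148346 ((421.9679260253906, 282.16058349609375), (11.51813793182373, 49.945106506347656), 55.3890495300293) ((421.9696960449219, 281.9632873535156), 25.275390625)
0.013 2357 0.017183664613246274 ((422.179443359375, 282.7174072265625), (51.32123947143555, 50.89744567871094), 53.7043571472168) ((422.4210510253906, 282.220947265625), 26.256149291992188)
```

View pics/w8.png

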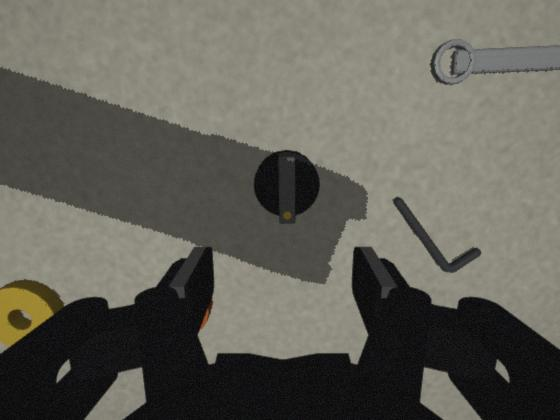

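Call:
step_arm:
  increments:
    - [0.035,-0.005,0.007,-0.01,0]
    - [0.035,0,0,-0.02,0]
    - [0.035,0,0,-0.025,0]
    - [0.035,0,0,-0.02,0]
    - [0.035,0,0,-0.01,0]
    - [0.035,0,0,0,0]
    - [0.035,0,0,0,0]

```text
clock: 23.4
position: [0.422, 0.2832, 0.0572]
ee_rot: [0.213, 0.674, -0.213, 0.674]
ft_force: [1.2, 0.2, 1.1]
grip_width: 0.408
```

```bash
python3 cap.py
```

```text
[0.422  0.2832 0.0572]
0.035 2254 0.03910708848664786 ((422.0588684082031, 282.1601867675781), (11.7496976852417, 50.4282341003418), 55.41672897338867) ((422.3597717285156, 282.50323486328125), 25.384614944458008)
0.013 4467 0.017157292906413324 ((421.6926574707031, 282.775634765625), (51.463294982910156, 50.520347595214844), 54.7054328918457) ((422.3780517578125, 282.32080078125), 26.170705795288086)
```

View pics/w8.png

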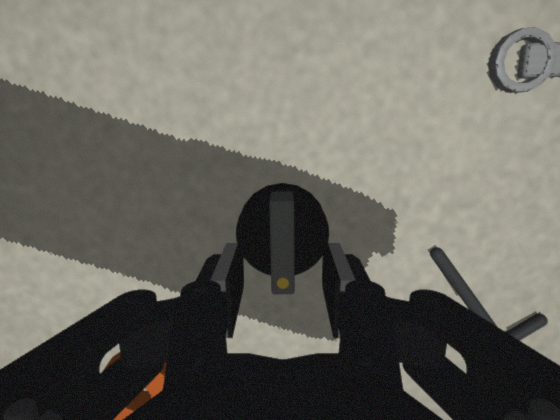

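Bar (283,243) is centred between the fingers (238 and 330). I lower to about z = 0.023 and close.

Call:
step_arm:
  increments:
    - [0.035,0,-0.001,-0.012,0]
    - [0.035,0,0,-0.012,0]
    - [0.035,0,0,-0.009,0]
    - [0.035,0,0,0,0]
    - [0.035,0,0,0,0]
    - [0.005,0,0,0,0]
    - [0.005,0,0,0,0]
    - [0.005,0,0,0,0]
    - [0.005,0,0,0,0]
    - [0.005,0,0,0,0]
  force: 40

```text
clock: 24.28
position: [0.4225, 0.283, 0.0251]
ee_rot: [0.213, 0.674, -0.212, 0.675]
ft_force: [-0.4, -0.5, 6.5]
grip_width: 0.13
```

Call:
step_arm:
  increments:
    - [0.005,0,0,0.005,0]
    - [0.005,0,0,0.015,0]
    - [0.005,0,0,0.03,0]
    - [0.005,0,0,0.035,0]
    - [0.005,0,0,0.025,0]
    - [0.005,0,0,0,0]
    - [0.005,0,0,0,0]
    - [0.005,0,0,0,0]

```text
clock: 24.95
position: [0.4215, 0.2822, 0.1337]
ee_rot: [0.212, 0.675, -0.213, 0.674]
ft_force: [0.1, -0.6, -1.1]
grip_width: 0.124
```

```bash
cat > cp.py <<'E'
from h import *
o=monitor.get_obs();P=o["position"];print(P.round(4),o["ft_force"].round(1),o["grip_width"])
p=camera("wrist"); W=cloud(p); save(p,"w9_%d.png"%p["shot"])
b=W[(np.hypot(W[...,0]-P[0],W[...,1]-P[1])<.03)&(abs(W[...,2]-(P[2]-.007))<.004)]
k=b.mean(0); v=np.linalg.svd(b-k,full_matrices=False)[2][2]
print("disc top",np.median(b[:,2]),"normal",v.round(3),len(b),cv2.minEnclosingCircle((b[:,:2]*1000).astype(np.float32)))
t=W[(np.hypot(W[...,0]-P[0],W[...,1]-P[1])<.03)&(abs(W[...,2]-(P[2]+.015))<.004)]
print("bar",np.median(t[:,2]),len(t),cv2.minAreaRect((t[:,:2]*1000).astype(np.float32)))
E
python3 cp.py
```

```text
[0.4215 0.2822 0.1337] [ 0.1 -0.6 -1.1] 0.1235027539320633
disc top 0.12570968032998187 normal [0.002 0.002 1.   ] 3064 ((421.3609313964844, 282.1227111816406), 26.106046676635742)
bar 0.14770512158269097 3746 ((418.8501892089844, 280.67071533203125), (35.090980529785156, 49.06068801879883), 32.194435119628906)
```

Call:
step_arm:
  increments:
    - [0.005,0.008,-0.0155,0,0]
    - [0.005,0.017,-0.034,0,0]
    - [0.005,0.017,-0.034,0,0]
    - [0.005,0.017,-0.034,0,0]
    - [0.005,0.017,-0.034,0,0]
    - [0.005,0.017,-0.034,0,0]
    - [0.005,0.017,-0.034,0,0]
    - [0.005,0.017,-0.034,0,0]
    - [0.005,0.017,-0.034,0,0]
    - [0.005,0.017,-0.034,0,0]
    - [0.005,0.017,-0.034,0,0]
    - [0.005,0.017,-0.034,0,0]

```text
clock: 26.0
position: [0.6167, -0.1087, 0.1326]
ee_rot: [0.212, 0.675, -0.213, 0.674]
ft_force: [0.5, 0.2, -0.8]
grip_width: 0.125
```

Call:
step_arm:
  increments:
    - [0.005,0.017,-0.034,0,0]
    - [0.005,0.0105,-0.019,0,0]
    - [0.005,0,0,-0.01,0]
    - [0.005,0,0,0,0]
    - [0.005,0,0,0,0]
    - [0.005,0,0,0,0]

```text
clock: 26.5
position: [0.644, -0.1585, 0.1235]
ee_rot: [0.212, 0.675, -0.212, 0.674]
ft_force: [0.5, 0.2, -1.0]
grip_width: 0.131
```

```bash
python3 cp.py
```

```text
[ 0.644  -0.1585  0.1235] [ 0.5  0.2 -1. ] 0.13145464558650088
disc top 0.1154973932233043 normal [ 0.004 -0.002  1.   ] 3090 ((643.8256225585938, -158.78521728515625), 26.098373413085938)
bar 0.13743982912001257 3739 ((644.439453125, -155.8934326171875), (35.06423568725586, 49.465972900390625), 78.60415649414062)
```

Call:
step_arm:
  increments:
    - [0.005,0.0005,-0.0015,0,0]
    - [0.005,0,0,-0.008,0]
    - [0.005,0,0,-0.008,0]
    - [0.005,0,0,-0.007,0]
    - [0.005,0,0,0,0]
    - [0.005,0,0,0,0]

```text
clock: 27.05
position: [0.6445, -0.1614, 0.1004]
ee_rot: [0.213, 0.675, -0.213, 0.674]
ft_force: [1.0, -0.0, -0.2]
grip_width: 0.131
```

Call:
step_arm:
  increments:
    - [0.005,0,0,-0.004,0]
    - [0.005,0,0,-0.004,0]
    - [0.005,0,0,-0.003,0]
    - [0.005,0,0,0,0]
    - [0.005,0,0,0,0]

```text
clock: 27.47
position: [0.6448, -0.1616, 0.09]
ee_rot: [0.213, 0.674, -0.213, 0.674]
ft_force: [0.6, 0.1, -0.4]
grip_width: 0.124
```

Call:
step_arm:
  increments:
    - [0.005,0,0.0005,-0.001,0]
    - [0.005,0,0,-0.001,0]
    - [0.005,0,0,-0.001,0]
    - [0.005,0,0,0,0]
    - [0.005,0,0,0,0]

```text
clock: 27.88
position: [0.6449, -0.161, 0.0872]
ee_rot: [0.213, 0.674, -0.213, 0.674]
ft_force: [-1.2, 0.8, -1.5]
grip_width: 0.125
```

```bash
python3 cp.py
python3 - <<'E'
from h import *
q=camera("scene"); s=camera("side")
cv2.imwrite("pics/v9.png",np.hstack([cv2.resize(x["color"][a:a+100,b:b+100,::-1],(400,400)) for x,a,b in((q,220,215),(s,100,210))]))
E
```

```text
[ 0.6449 -0.161   0.0872] [-1.2  0.8 -1.5] 0.12482759247097944
disc top 0.07907966419549697 normal [ 0.003 -0.003  1.   ] 3088 ((644.8270263671875, -161.21728515625), 26.050655364990234)
bar 0.10108678020668727 3729 ((642.30078125, -162.536376953125), (35.17877960205078, 49.064453125), 32.03431701660156)
```

View pics/v9.png

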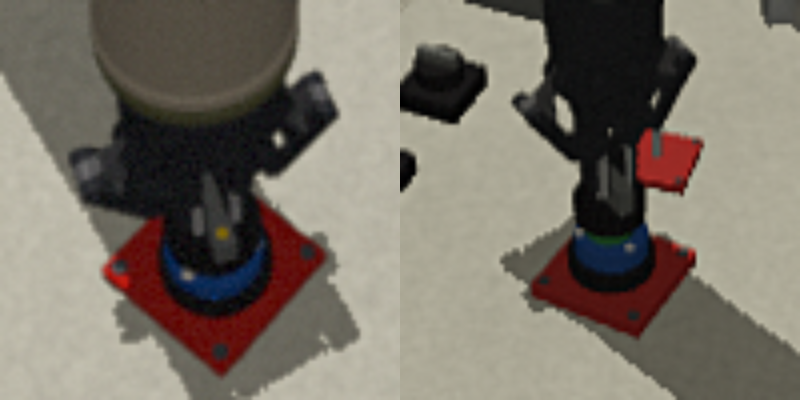

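Call:
step_arm:
  increments:
    - [0.005,0,0,-0.001,0]
    - [0.005,0,0,0,0]
    - [0.015,0,0,0,0]
    - [0.025,0,0,0,0]
    - [0.035,0,0,0,0]
    - [0.035,0,0,0,0]
    - [0.035,0,0,0,0]
    - [0.035,0,0,0.01,0]
    - [0.035,0,0,0.02,0]
    - [0.035,0,0,0.03,0]
    - [0.035,0,0,0.03,0]
    - [0.035,0,0,0,0]

```text
clock: 29.03
position: [0.6475, -0.1623, 0.1836]
ee_rot: [0.213, 0.671, -0.212, 0.678]
ft_force: [0.7, -0.5, 0.8]
grip_width: 0.41
```

Call:
step_arm:
  increments:
    - [0.035,-0.02,0.02,0.01,0]
    - [0.035,-0.025,0.025,0.01,0]
    - [0.035,-0.025,0.025,0.01,0]
    - [0.035,-0.025,0.025,0,0]
    - [0.035,-0.025,0.025,0,0]
    - [0.035,0,0,0,0]
    - [0.035,0,0,0,0]
    - [0.035,0,0,0,0]

```text
clock: 29.7
position: [0.5254, -0.0414, 0.207]
ee_rot: [0.213, 0.674, -0.212, 0.675]
ft_force: [0.2, -0.1, -0.1]
grip_width: 0.405
```

Run:
```python
from h import *
o=monitor.get_obs(); print(o["clock"],o["position"].round(3),o["ft_force"].round(1),o["grip_width"])
c0=(.6445,-.1605); im=[]
for n,a,b in(("scene",220,215),("side",100,210)):
    p=camera(n); W=cloud(p); im.append(cv2.resize(p["color"][a:a+100,b:b+100,::-1],(400,400)))
    for nm,zt in(("disc",.078),("bar",.1)):
        t=W[(np.hypot(W[...,0]-c0[0],W[...,1]-c0[1])<.04)&(abs(W[...,2]-zt)<.006)]
        k=t.mean(0); v=np.linalg.svd(t-k,full_matrices=False)[2][2]
        print(n,nm,np.median(t[:,2]).round(4),len(t),v.round(3),cv2.minEnclosingCircle((t[:,:2]*1000).astype(np.float32)))
    for q in("worn","cup","hexkey"):
        for d in regions_of(p,q)[:1]:
            w=W[d["region"]]; print(q,d["p"],np.median(w,0).round(3))
cv2.imwrite("pics/v10.png",np.hstack(im))
```

```text
29.7 [ 0.525 -0.041  0.207] [ 0.2 -0.1 -0.1] 0.4051927054655345
scene disc 0.0775 335 [-0.001 -0.003  1.   ] ((645.5254516601562, -160.8750457763672), 26.47243309020996)
scene bar 0.0991 141 [ 0.01   0.015 -1.   ] ((643.9365234375, -161.9241180419922), 25.488279342651367)
worn 0.82 [0.464 0.134 0.016]
cup 0.84 [ 0.53  -0.384  0.006]
hexkey 0.42 [0.57  0.357 0.007]
side disc 0.0791 137 [ 0.023 -0.025 -0.999] ((645.56298828125, -160.79632568359375), 27.848419189453125)
side bar 0.1007 73 [-0.143 -0.259 -0.955] ((645.1077880859375, -161.47027587890625), 24.49358367919922)
worn 0.67 [0.459 0.145 0.019]
cup 0.51 [ 0.535 -0.395  0.012]
hexkey 0.63 [0.545 0.353 0.008]
```

View pics/v10.png

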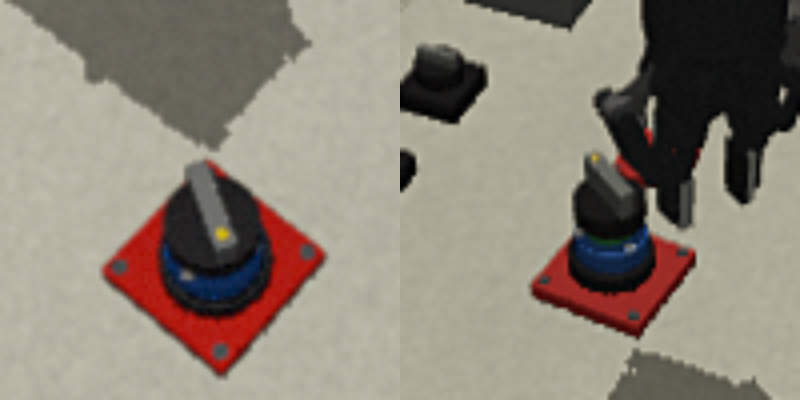

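The cap sits level: disc top at 0.078 m, centred at about (0.6455, −0.161). Nothing is being touched.

```bash
python3 -c "
from workcell import ticket
print(ticket.hand_in())"
```

```text
the job is handed in; nothing more can be done
None
```

The rotor is stacked on the larger red drive's shaft in the order you gave: black flange, blue roller ring, green spacer, then the knob cap with its grip bar up. The job was handed in at about 30 s on the robot's clock. It reported no verdict.

**Heights:** The tops measured about 30, 48, 59 and 78 mm above the bench for flange, roller, spacer and cap. Seated values are 30, 48, 60 and 78 mm.

**Centring and tilt:** The parts' centres measured about 1–3 mm from my estimate of the shaft axis, against the 7 mm limit. The cap was level to within about 1–2° on its disc top. One fit to the few bar points in the side view gave a tilted plane, but they were too few to trust.

**Release:** The gripper is open and clear of the stack, with wrist force near zero.

**Left alone:** The worn ring, hex key, screw cup and grey drive were never approached closely. In the last images the worn ring and cup still lay where they started. The hex key readings there were loose: the two cameras differed by about 25 mm and both were 15–40 mm off the first reading. I put that down to partial views in the pictures.

**Not cleared up:** The wrist camera read positions about 1–2 mm lower in x than the scene camera.

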